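# Slide the tall bud vase into its bay

### The job

Push the tall thin-necked bud vase across the windowsill into the empty bay of the low white organiser, so that its whole base stands inside the bay, and leave it standing there. Push it low on its wide body so that it slides upright on the sill all the way: do not tip it, do not lift it and do not touch its thin neck. Leave the other things where they are.

Things in the scene. Friction and masses are not known exactly. Their poses are not given: they have to be found in the camera images.
- vase: Tall stoneware bud vase, loose, upright, about 0.3 kg (varies). Wide  upright cylinder 64 mm in diameter up to 55 mm, shoulder narrowing to 22 mm wide at 90 mm, then the thin neck up to 200 mm. Origin: centre of its underside, on the sill; z up along its axis. Friction on the tiles about 0.6: it may tip if pushed higher than about 45 mm above the sill, slides upright if pushed lower.
- neck: Thin neck of the vase, part of it, on its axis: 14 mm in diameter (20 mm at its foot, 22 mm at the lip), 110 mm tall. Origin: its foot, 90 mm above the vase's underside. Must not be touched, by the gripper's body either: lean the gripper back a little.
- organiser: Low white fixed organiser: two open-fronted bays, no floor, walls 30 mm high, 4 mm thick. Origin: centre of the EMPTY bay, at sill height; x points from the open front into the bay, y to the other bay (centre y = 92 mm). Inside, the empty bay spans y = -44 to 44 mm, x = -48 (front edge) to 46 mm (back wall). At the outer front corner a lip flares out to x = -65, y = -59 mm. x lies within 0.2 rad of world x.
- pot: Round white ceramic pot with a twist lid, 65 mm in diameter, 49 mm tall, loose, standing in the organiser's other bay. Origin: centre of its underside. To be left alone.
- tumbler: Green glass tumbler, 72 mm across the rim, 95 mm tall, loose, standing to the right of the organiser. Origin: centre of its underside. To be left alone.
- comb: Black comb lying flat, 160 x 34 mm, 6 mm thick, its length along its x, loose. Origin: its middle, on the sill. To be left alone.
- clip: Aluminium hair clip lying flat, 85 mm long along its x, 14 mm wide, 15 mm tall, loose. Origin: its middle, on the sill. To be left alone.
- bin: White plastic swing-lid bin, 133 x 153 mm, 206 mm tall, loose, standing at the left (+y) side of the sill. Origin: centre of its underside. To be left alone.
There are look-alikes about, which are no part of the job. Of the things that look like the organiser, take the one that is farthest to the robot's left at the start.

How it is judged:
At the end, for the whole second after the job is handed in: The vase stands upright (within 0.05 rad) and still on the sill with its whole base inside the empty bay: its centre no more than 17 mm short of the bay's centre towards the front and within the walls at the back and sides (x of vase in the frame of organiser between -0.017 and 0.018 m and y of vase in the frame of organiser between -0.016 and 0.016 m and angle between vase's own z axis and vertical below 0.05 rad and height (world z) of vase below 0.004 m and linear speed of vase below 0.01 m/s); the robot touches nothing.
It fails at once if the vase tips by more than 0.25 rad (angle between vase's own z axis and vertical above 0.25 rad).
It fails at once if the vase is lifted more than 8 mm off the sill (height (world z) of vase above 0.008 m).
It fails at once if the robot touches the thin neck (contact force between any of the fingers, the arm and neck above 0.3 N).
It fails at once if the pot, tumbler, comb, clip or bin is moved more than 20 mm (distance of any of pot, tumbler, comb, clip, bin from where it was at the start of the episode above 0.02 m).
It also fails if it takes over 53 s, if anything falls off the work surface, if the arm or the gripper's body presses on something with over 40 N, if the wrist force passes 120 N, or if a joint passes its speed limit or range.

### The arm

A 7-joint arm with a two-finger parallel gripper is mounted at the origin on the work surface. World frame = base frame: x ahead of the robot, y to its left, z up, the work surface at z = 0. Lengths are in m, angles in rad, forces in N, time in s.
With the tool pointing down it reaches from about 0.4 to 0.875 m from the base axis. Payload 6.5 kg.
Tool frame: the origin (TCP) lies at the very end of the fingers, on their centre line; the grasp point (between the pads) lies 19 mm behind it; z points along the fingers, y is the direction in which the jaws open and shut (so a half turn about z gives the same grasp; the last joint's range is limited). The gripper opens to 85 mm and grips with 20 to 120 N. Pads are 22 mm wide; open, the fingers measure 114 mm over their backs; the gripper's body (76 mm by 85 mm) begins 54 mm behind the grasp point. The pads swing forward as they close: fully open they stand 13 mm farther back than shut.
Start: joints at [1.204, 0.536, -0.004, 1.538, 0.003, 1.067, -0.071], TCP at [0.193, -0.621, 0.231] pointing down, gripper open.
Joint ranges: [-2.7, 2.7], [-0.37, 2.16], [-1.27, 1.26], [0.24, 2.4], [-1.31, 4.45], [0.19, 1.91], [-2.76, 2.76]. Speed limits (rad/s): [2.39, 2.39, 3.14, 3.14, 3.14, 3.14, 3.14].

### API

Orientations are given as a unit quaternion [w, x, y, z].
In Python, from station import sensors, cams, env gives the robot as it stands.
- The arm moves only by the shell command python3 -m inch 'ROWS'. ROWS is JSON, a list of rows, each an object of numbers: "jaw": the closure, from 0 (fully open) to 1 (shut); "tx", "ty", "tz": the shift along the tool's x, y, z in cm; "ax", "ay", "az": the turn, a rotation vector about the tool's x, y, z in rad. A call has 1 to 10 rows; each row is the pose to reach, as a shift and turn from the pose commanded when the call began, along the tool's axes at that moment; what a row does not reach only later rows make up. A row lasts 1/12 s, in which the tool goes at most 41.7 mm and 7.16 degrees, less where a joint would pass 70% of its speed; a pose out of reach is approached as far as the arm can. A call with a gripper value outside its range is refused whole. The fingers move at their own pace and stop on an object; the grip force is fixed at half the most. Time passes only in rows, so rows that repeat a pose let the fingers close. It gives the time, the measured TCP pose, the force and the opening at its end, in the units of the state.
- sensors.read_state(): the state, without advancing time (a new reading comes with each control period).
- cams.get_image(name): name is "side" or "top" or "wrist"; returns the picture (384x512x3 uint8, red, green, blue); there is no depth.
- cams.get_calibration(name): a dict with "camera_matrix" (3x3 intrinsics, pixels), "k1" (the pictures are not rectified: a ray, as slopes to the right and down, at radius r is drawn at 1 + k1 r^2 times it, then the intrinsics apply), "view" (4x4, takes a point from world to camera coordinates); the wrist camera has in their place "hand_eye" (4x4, takes a point from camera to tool coordinates, whose origin is the TCP and whose axes are the flange's). Camera axes: x right, y down, z forward; pixel columns grow to the right and rows downward; lengths in m; the calibration is good to about 2 mm. A picture is of the moment at which its call begins: read the wrist's pose just before it. get_calibration takes no time and is no camera call.
- env.sign_off(): hands the job in, once; it reports no verdict.
The state is a dict: "time": time; "joint_positions": joint angles; "joint_vel": joint speeds; "joint_torque": joint torques, N m; "tool_pos": TCP position; "orientation": TCP orientation; "force": force on the tool from outside, world axes, zero at the start; "wrist_torque": the same for the moment, N m; "grip_width": opening from 0.0 (shut) to 1.0 (fully open).
Only numpy, scipy, OpenCV 4.12 (cv2) and the standard library are available. Lean on these libraries where they do the work, as an engineer would, in place of code of your own. Each camera call takes 0.05 s, during which the arm holds its last target. There are 200 camera calls.

## Working session

There is one attempt and no reset: what is moved stays moved. The work goes in short steps, Python scripts to look and compute and a shell command to move; the robot and the scene stay as the last step left them, time stands still between calls to the robot, and variables do not carry over. Pictures are saved under pics/ and viewed, about 8 in all and at most 12, crops included, and the job is handed in when it is done.

```bash
mkdir -p pics; cat > h.py <<'E'
import numpy as np, cv2
from station import sensors, cams, env
from scipy.spatial.transform import Rotation as R
def snap(n,f):
    s=sensors.read_state(); im=cams.get_image(n); cv2.imwrite(f'pics/{f}.png',im[:,:,::-1]); return im,s
def cam(n,s=None):
    c=cams.get_calibration(n); K=np.array(c['camera_matrix']); k1=c['k1']
    if 'view' in c: T=np.linalg.inv(np.array(c['view']))
    else:
        q=s['orientation']; W=np.eye(4); W[:3,:3]=R.from_quat([q[1],q[2],q[3],q[0]]).as_matrix(); W[:3,3]=s['tool_pos']; T=W@np.array(c['hand_eye'])
    return K,k1,T
def p2w(n,uv,z,s=None):
    K,k1,T=cam(n,s); d=np.array([k1,0,0,0,0.])
    p=cv2.undistortPoints(np.array([[uv]],float),K,d)[0,0]
    r=T[:3,:3]@np.array([p[0],p[1],1]); o=T[:3,3]; return (o+r*(z-o[2])/r[2])
def w2p(n,P,s=None):
    K,k1,T=cam(n,s); V=np.linalg.inv(T)
    return cv2.projectPoints(np.array(P,float).reshape(-1,1,3),cv2.Rodrigues(V[:3,:3])[0],V[:3,3],K,np.array([k1,0,0,0,0.]))[0][:,0]
E
python3 - <<'E'
from h import *
a,s=snap('top','t0'); b,_=snap('side','s0')
print(s)
for n in('top','side'): print(cams.get_calibration(n)['k1'],cam(n)[2][:3,3].round(3))
cv2.imwrite('pics/t0x.png',cv2.resize(a[:,:,::-1],(800,600),interpolation=cv2.INTER_CUBIC))
E
```

```text
{'time': 0.0, 'joint_positions': array([ 1.2038232 ,  0.53718265, -0.00444008,  1.53885405,  0.00260157,
        1.06728917, -0.07115903]), 'joint_vel': array([-0.00026579,  0.0006191 , -0.00064567,  0.00131792,  0.00167052,
        0.00160264,  0.0013183 ]), 'joint_torque': array([ 2.50400026e-04, -5.83411574e+01,  1.04845986e+00, -2.59103698e+01,
        1.22841558e-02,  9.45487409e-03, -2.34273392e-05]), 'tool_pos': array([ 0.1923676 , -0.62023173,  0.23040982]), 'orientation': array([-8.42115782e-04,  9.88704261e-01,  1.49877074e-01, -1.92023687e-04]), 'force': array([ 0.12897439, -0.41858244,  0.26212737]), 'wrist_torque': array([0.03832288, 0.01343303, 0.0405583 ]), 'grip_width': 1.0002891834717997}
-0.047629257276941 [0.395 0.05  1.308]
-0.039400542684864946 [0.358 0.8   0.927]
```

View pics/t0x.png

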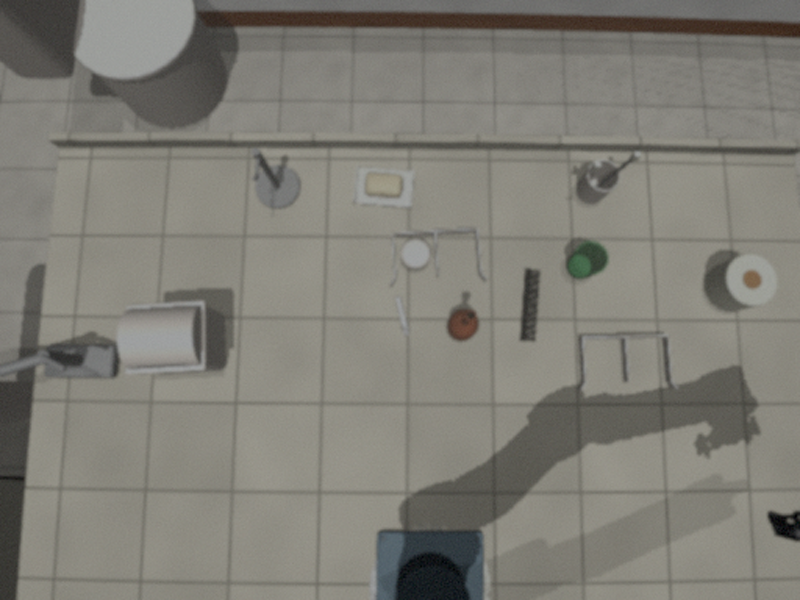

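View pics/s0.png

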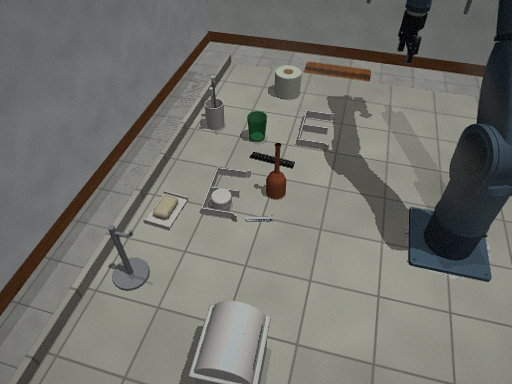

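The top view (800x600) shows two organiser candidates. One is at (435,255), with the pot in its left bay, and the other at (625,360) is fully empty. The one at (435,255) is farthest to the robot's left (+y is image-left) and holds the pot, so its right bay near (460,255) is the goal. The vase is at (463,323). I'll confirm this in an enlarged crop.

```bash
python3 - <<'E'
from h import *
a=cv2.imread('pics/t0.png'); c=a[135:235,235:365]
cv2.imwrite('pics/c0.png',cv2.resize(c,None,fx=6,fy=6,interpolation=cv2.INTER_CUBIC))
E
```

```text
(no output)
```

View pics/c0.png

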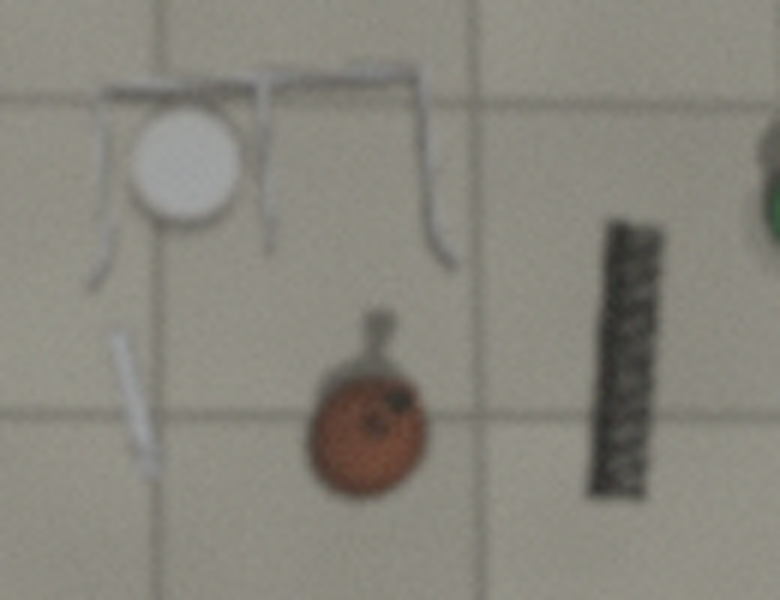

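```bash
cat > m.py <<'E'
from h import *
from scipy.optimize import least_squares
g=lambda x,y:((x+.5)/6-.5+235,(y+.5)/6-.5+135)
P=[((50,-48),(420,70)),((-48,-46),(432,228)),((-65,-59),(454,268)),((48,46),(263,78)),((-48,46),(269,252)),((48,138),(103,90)),((-65,151),(92,288))]
W=np.array([p2w('top',g(*b),.03)[:2] for a,b in P]); M=np.array([a for a,b in P])/1000
f=lambda q:(M@np.array([[np.cos(q[2]),np.sin(q[2])],[-np.sin(q[2]),np.cos(q[2])]])+q[:2]-W).ravel()
r=least_squares(f,[W[:,0].mean(),W[:,1].mean(),0])
print('org',r.x.round(4)); print((f(r.x)*1000).reshape(-1,2).round(1))
for z in(.03,.055): print('vase',z,p2w('top',g(367,437),z).round(4), p2w('top',g(310,437),z)[1]-p2w('top',g(426,437),z)[1])
print('lip',p2w('top',g(400,400),.2))
for n,p in dict(clip=(135,405),comb=(628,360),pot=(186,165),clipend=(120,335),clipend2=(150,475)).items(): print(n,p2w('top',g(*p),.01).round(3))
E
python3 m.py
```

```text
org [ 0.6877 -0.057   0.0683]
[[ 2.1 -3.1]
 [-5.2 -2.2]
 [ 1.2 -4.4]
 [-0.9  2.1]
 [ 2.7 -1.2]
 [ 0.5  4.2]
 [-0.4  4.5]]
vase 0.03 [ 0.5313 -0.0668  0.03  ] 0.06368093921816789
vase 0.055 [ 0.5286 -0.0645  0.055 ] 0.062435340843819694
lip [ 0.5309548  -0.06722138  0.2       ]
clip [0.551 0.061 0.01 ]
comb [ 0.578 -0.216  0.01 ]
pot [0.687 0.033 0.01 ]
clipend [0.59  0.069 0.01 ]
clipend2 [0.512 0.052 0.01 ]
```

```bash
cat >> h.py <<'E'
def plan(p,yaw,lean):
    s=sensors.read_state(); q=s['orientation']; A=R.from_quat([q[1],q[2],q[3],q[0]])
    # tool x ahead, z down; lean: tip forward
    B=R.from_euler('z',yaw)*R.from_euler('x',np.pi)*R.from_euler('y',lean)
    print('tool z',B.apply([0,0,1]).round(2),'t cm',(A.inv().apply(np.array(p)-s['tool_pos'])*100).round(2),'a',(A.inv()*B).as_rotvec().round(3))
def inc(v):
    s=sensors.read_state(); q=s['orientation']; A=R.from_quat([q[1],q[2],q[3],q[0]]); print('t cm',(A.inv().apply(v)*100).round(2))
E
python3 -c "
from h import *
plan([.455,-.071,.22],.066,.35)"
```

```text
tool z [ 0.34  0.02 -0.94] t cm [ 41.36 -44.68   1.11] a [-0.043  0.349  0.232]
```

```bash
python3 -m inch '[{"jaw":0.6,"tx":20.7,"ty":-22.3,"tz":0.5,"ax":-0.02,"ay":0.17,"az":0.12},{"jaw":0.6,"tx":20.7,"ty":-22.3,"tz":0.5,"ax":-0.02,"ay":0.17,"az":0.12},{"jaw":0.6,"tx":20.7,"ty":-22.3,"tz":0.5,"ax":-0.02,"ay":0.17,"az":0.12},{"jaw":0.6,"tx":20.7,"ty":-22.3,"tz":0.5,"ax":-0.02,"ay":0.17,"az":0.12},{"jaw":0.6,"tx":20.7,"ty":-22.3,"tz":0.5,"ax":-0.02,"ay":0.17,"az":0.12},{"jaw":0.6,"tx":20.7,"ty":-22.3,"tz":0.5,"ax":-0.02,"ay":0.17,"az":0.12},{"jaw":0.6,"tx":20.7,"ty":-22.3,"tz":0.5,"ax":-0.02,"ay":0.17,"az":0.12},{"jaw":0.6,"tx":20.7,"ty":-22.3,"tz":0.5,"ax":-0.02,"ay":0.17,"az":0.12},{"jaw":0.6,"tx":20.7,"ty":-22.3,"tz":0.5,"ax":-0.02,"ay":0.17,"az":0.12},{"jaw":0.6,"tx":20.7,"ty":-22.3,"tz":0.5,"ax":-0.02,"ay":0.17,"az":0.12}]'; python3 -c "
from h import *
plan([.455,-.071,.22],.066,.35)"
```

```text
time: 0.93
tool_pos: [0.3243, -0.3462, 0.2263]
orientation: [-0.003, 0.992, 0.091, 0.085]
force: [0.1, -0.3, -0.2]
grip_width: 0.397
tool z [ 0.34  0.02 -0.94] t cm [ 17.5  -24.71   3.4 ] a [-0.02   0.179  0.114]
```

```bash
python3 -m inch '[{"jaw":0.6,"tx":17.5,"ty":-24.7,"tz":3.4,"ax":-0.02,"ay":0.179,"az":0.114},{"jaw":0.6,"tx":17.5,"ty":-24.7,"tz":3.4,"ax":-0.02,"ay":0.179,"az":0.114},{"jaw":0.6,"tx":17.5,"ty":-24.7,"tz":3.4,"ax":-0.02,"ay":0.179,"az":0.114},{"jaw":0.6,"tx":17.5,"ty":-24.7,"tz":3.4,"ax":-0.02,"ay":0.179,"az":0.114},{"jaw":0.6,"tx":17.5,"ty":-24.7,"tz":3.4,"ax":-0.02,"ay":0.179,"az":0.114},{"jaw":0.6,"tx":17.5,"ty":-24.7,"tz":3.4,"ax":-0.02,"ay":0.179,"az":0.114},{"jaw":0.6,"tx":17.5,"ty":-24.7,"tz":3.4,"ax":-0.02,"ay":0.179,"az":0.114},{"jaw":0.6,"tx":17.5,"ty":-24.7,"tz":3.4,"ax":-0.02,"ay":0.179,"az":0.114},{"jaw":0.6,"tx":17.5,"ty":-24.7,"tz":3.4,"ax":-0.02,"ay":0.179,"az":0.114},{"jaw":0.6,"tx":17.5,"ty":-24.7,"tz":3.4,"ax":-0.02,"ay":0.179,"az":0.114}]'; python3 -c "
from h import *
plan([.455,-.071,.22],.066,.35)
plan([.455,-.071,.014],.066,.35)
snap('wrist','w0')"
```

```text
time: 1.77
tool_pos: [0.456, -0.0722, 0.2201]
orientation: [-0.006, 0.984, 0.032, 0.174]
force: [0.0, -0.8, -0.0]
grip_width: 0.399
tool z [ 0.34  0.02 -0.94] t cm [-0.09 -0.13 -0.02] a [ 0.    -0.    -0.001]
tool z [ 0.34  0.02 -0.94] t cm [-7.16 -0.12 19.33] a [ 0.    -0.    -0.001]
```

View pics/w0.png

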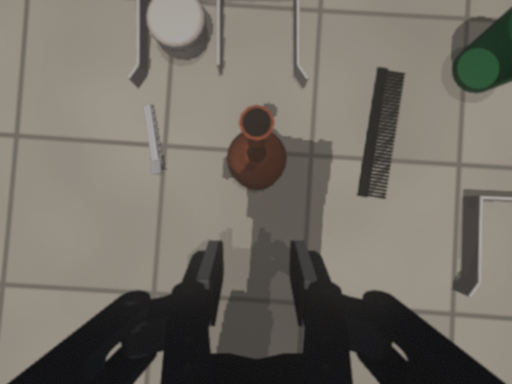

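The wrist view shows the vase body centred at about (257,160), spanning columns 228–286. The empty bay lies between the divider tip (219,68) and the right wall bend (297,67), with the lip tip at (303,80). I'll compare these with the top-camera estimate.

```bash
python3 - <<'E'
from h import *
s=sensors.read_state(); c=np.cos(.068); sn=np.sin(.068)
w=lambda x,y:[.6877+c*x-sn*y,-.0565+sn*x+c*y,.03]
for n,uv,m in(('div',(219,68),(-.048,.046)),('bend',(297,67),(-.048,-.046)),('lip',(303,80),(-.065,-.059))): print(n,p2w('wrist',uv,.03,s).round(4),np.round(w(*m),4))
for z in(.03,.055): print('vase',p2w('wrist',(257,159),z,s).round(4),p2w('wrist',(228,159),z,s)[1]-p2w('wrist',(286,159),z,s)[1])
print('neck lip',p2w('wrist',(257,121),.2,s))
E
```

```text
div [ 0.6327 -0.018   0.03  ] [ 0.6367 -0.0139  0.03  ]
bend [ 0.6395 -0.1072  0.03  ] [ 0.6429 -0.1057  0.03  ]
lip [ 0.6249 -0.115   0.03  ] [ 0.6269 -0.1198  0.03  ]
vase [ 0.5311 -0.0681  0.03  ] 0.06598206658858262
vase [ 0.5276 -0.0682  0.055 ] 0.06129640879781702
neck lip [ 0.52958779 -0.06780612  0.2       ]
```

```bash
python3 -m inch '[{"jaw":0.6,"tx":-1.4,"tz":3.8},{"jaw":0.6,"tx":-2.8,"tz":7.6},{"jaw":0.6,"tx":-4.2,"tz":11.4},{"jaw":0.6,"tx":-5.6,"tz":15.2},{"jaw":0.6,"tx":-6.4,"tz":17.4},{"jaw":0.6,"tx":-7.0,"tz":19.1},{"jaw":0.6,"tx":-7.0,"tz":19.1},{"jaw":0.6,"tx":-7.0,"tz":19.1}]'; python3 -c "
from h import *
plan([.49,-.0695,.016],.068,.35)
inc([.01,.0007,0])
snap('side','s1'); a=cv2.imread('pics/s1.png')[120:260,180:380]; cv2.imwrite('pics/s1c.png',cv2.resize(a,None,fx=4,fy=4,interpolation=2))"
```

```text
tool z [ 0.34  0.02 -0.94] t cm [-3.73 -0.14 20.35] a [ 0.001  0.    -0.005]
t cm [ 0.94 -0.01  0.34]invalid input
```

View pics/s1c.png

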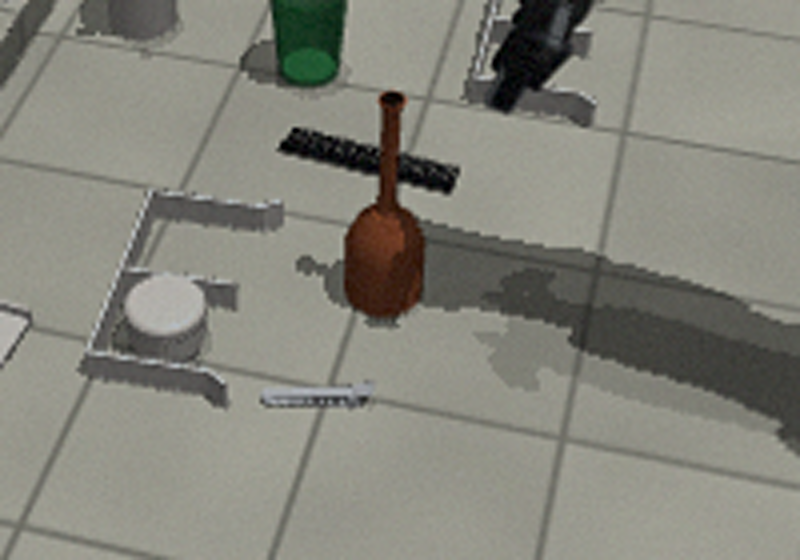

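The descent call was refused, probably because rows need every key, so the arm is still above. The picture shows the scene unchanged. I'll resend with all keys.

```bash
python3 -m inch '[{"jaw":0.6,"tx":-1.4,"ty":0,"tz":3.8,"ax":0,"ay":0,"az":0},{"jaw":0.6,"tx":-2.8,"ty":0,"tz":7.6,"ax":0,"ay":0,"az":0},{"jaw":0.6,"tx":-4.2,"ty":0,"tz":11.4,"ax":0,"ay":0,"az":0},{"jaw":0.6,"tx":-5.6,"ty":0,"tz":15.2,"ax":0,"ay":0,"az":0},{"jaw":0.6,"tx":-6.4,"ty":0,"tz":17.4,"ax":0,"ay":0,"az":0},{"jaw":0.6,"tx":-7.0,"ty":0,"tz":19.1,"ax":0,"ay":0,"az":0},{"jaw":0.6,"tx":-7.0,"ty":0,"tz":19.1,"ax":0,"ay":0,"az":0},{"jaw":0.6,"tx":-7.0,"ty":0,"tz":19.1,"ax":0,"ay":0,"az":0}]'; python3 -c "
from h import *
plan([.49,-.0695,.016],.068,.35)
inc([.01,.0007,0])
snap('side','s2'); a=cv2.imread('pics/s2.png')[120:260,180:380]; cv2.imwrite('pics/s2c.png',cv2.resize(a,None,fx=4,fy=4,interpolation=2))"
```

```text
time: 2.53
tool_pos: [0.4232, -0.0802, 0.0457]
orientation: [-0.006, 0.992, 0.04, 0.119]
force: [0.4, -1.4, -0.8]
grip_width: 0.402
tool z [ 0.34  0.02 -0.94] t cm [ 5.86 -0.52  4.48] a [-0.006  0.112  0.012]
t cm [0.97 0.01 0.24]
```

View pics/s2c.png

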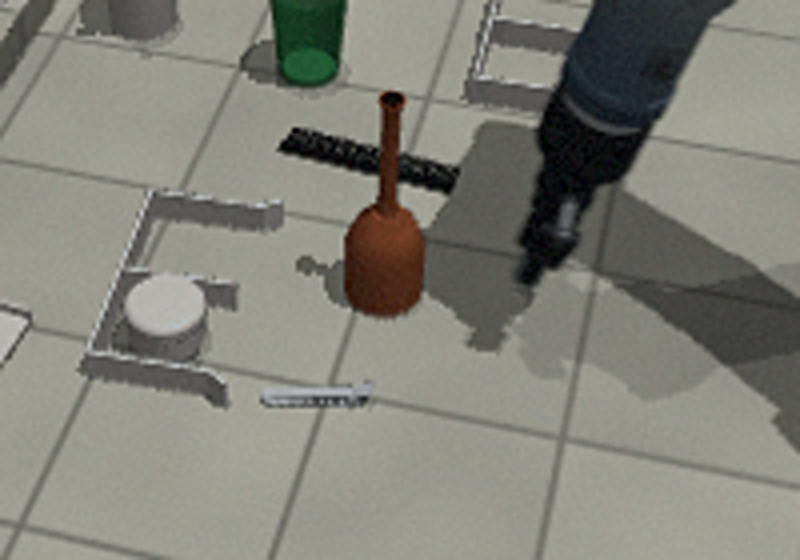

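The reach limit stopped the descent at x 0.423, z 0.046, with the lean down to 0.24. The vase is still untouched, so I'll come forward and down to x 0.473.

```bash
python3 -c "
from h import *
plan([.473,-.0706,.016],.068,.35)"
```

```text
tool z [ 0.34  0.02 -0.94] t cm [ 3.61 -0.9   4.09] a [-0.002  0.101  0.007]
```

```bash
python3 -m inch '[{"jaw":0.6,"tx":1.8,"ty":-0.4,"tz":1.2,"ax":0,"ay":0.05,"az":0},{"jaw":0.6,"tx":1.8,"ty":-0.4,"tz":1.2,"ax":0,"ay":0.05,"az":0},{"jaw":0.6,"tx":1.8,"ty":-0.4,"tz":1.2,"ax":0,"ay":0.05,"az":0}]'; python3 -c "
from h import *
plan([.473,-.0706,.016],.068,.35)"
```

```text
time: 2.83
tool_pos: [0.4472, -0.0769, 0.0391]
orientation: [0.003, 0.989, 0.052, 0.139]
force: [-1.3, 0.9, -3.2]
grip_width: 0.399
tool z [ 0.34  0.02 -0.94] t cm [ 1.9  -0.41  2.94] a [0.009 0.072 0.04 ]
```

```bash
python3 -m inch '[{"jaw":0.6,"tx":0.9,"ty":-0.4,"tz":1.6,"ax":0.009,"ay":0.04,"az":0.04},{"jaw":0.6,"tx":1.9,"ty":-0.4,"tz":2.9,"ax":0.009,"ay":0.072,"az":0.04},{"jaw":0.6,"tx":1.9,"ty":-0.4,"tz":2.9,"ax":0.009,"ay":0.072,"az":0.04},{"jaw":0.6,"tx":1.9,"ty":-0.4,"tz":2.9,"ax":0.009,"ay":0.072,"az":0.04}]'; python3 -c "
from h import *
plan([.473,-.0706,.016],.068,.35)
plan([.500,-.0687,.016],.068,.35)"
```

```text
time: 3.17
tool_pos: [0.4715, -0.0817, 0.0102]
orientation: [-0.018, 0.986, 0.028, 0.162]
force: [-1.9, -0.5, -1.1]
grip_width: 0.4
tool z [ 0.34  0.02 -0.94] t cm [ 0.39 -1.11 -0.45] a [-0.023  0.024 -0.015]
tool z [ 0.34  0.02 -0.94] t cm [ 2.95 -1.13  0.41] a [-0.023  0.024 -0.015]
```

```bash
python3 -m inch '[{"jaw":0.6,"tx":0.4,"ty":-1.1,"tz":-0.45,"ax":-0.023,"ay":0.024,"az":-0.015},{"jaw":0.6,"tx":0.4,"ty":-1.1,"tz":-0.45,"ax":-0.023,"ay":0.024,"az":-0.015},{"jaw":0.6,"tx":0.4,"ty":-1.1,"tz":-0.45,"ax":-0.023,"ay":0.024,"az":-0.015}]'; python3 -c "
from h import *
plan([.473,-.0706,.016],.068,.35)
plan([.500,-.0687,.016],.068,.35)"
```

```text
time: 3.42
tool_pos: [0.4824, -0.0779, 0.0281]
orientation: [-0.006, 0.983, 0.046, 0.176]
force: [0.6, 0.7, 0.4]
grip_width: 0.403
tool z [ 0.34  0.02 -0.94] t cm [-1.24 -0.82  0.83] a [-0.004 -0.005  0.025]
tool z [ 0.34  0.02 -0.94] t cm [ 1.3  -0.76  1.77] a [-0.004 -0.005  0.025]
```

```bash
python3 -m inch '[{"jaw":0.6,"tx":0,"ty":0,"tz":0,"ax":0,"ay":0,"az":0},{"jaw":0.6,"tx":0,"ty":0,"tz":0,"ax":0,"ay":0,"az":0},{"jaw":0.6,"tx":0,"ty":0,"tz":0,"ax":0,"ay":0,"az":0},{"jaw":0.6,"tx":0,"ty":0,"tz":0,"ax":0,"ay":0,"az":0}]'; python3 -c "
from h import *
plan([.478,-.0702,.016],.068,.35)"
```

```text
time: 3.75
tool_pos: [0.4828, -0.0774, 0.0282]
orientation: [-0.007, 0.983, 0.045, 0.177]
force: [-0.1, 0.0, 0.2]
grip_width: 0.401
tool z [ 0.34  0.02 -0.94] t cm [-0.81 -0.76  0.99] a [-0.006 -0.007  0.022]
```

Settled. Now I'll correct from this steady pose.

```bash
python3 -m inch '[{"jaw":0.6,"tx":-0.4,"ty":-0.4,"tz":0.5,"ax":-0.006,"ay":-0.007,"az":0.02},{"jaw":0.6,"tx":-0.8,"ty":-0.8,"tz":1.0,"ax":-0.006,"ay":-0.007,"az":0.02},{"jaw":0.6,"tx":-0.8,"ty":-0.8,"tz":1.0,"ax":-0.006,"ay":-0.007,"az":0.02},{"jaw":0.6,"tx":-0.8,"ty":-0.8,"tz":1.0,"ax":-0.006,"ay":-0.007,"az":0.02},{"jaw":0.6,"tx":-0.8,"ty":-0.8,"tz":1.0,"ax":-0.006,"ay":-0.007,"az":0.02}]'; python3 -c "
from h import *
plan([.478,-.0702,.016],.068,.35)
plan([.518,-.0675,.016],.068,.35)
snap('wrist','w1')"
```

```text
time: 4.17
tool_pos: [0.4817, -0.0767, 0.0172]
orientation: [-0.011, 0.985, 0.038, 0.17]
force: [-0.5, 1.4, -0.5]
grip_width: 0.398
tool z [ 0.34  0.02 -0.94] t cm [-0.34 -0.68  0.02] a [-0.011  0.008  0.008]
tool z [ 0.34  0.02 -0.94] t cm [ 3.44 -0.63  1.36] a [-0.011  0.008  0.008]
```

View pics/w1.png

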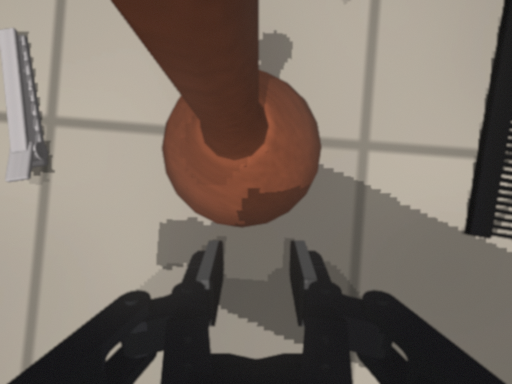

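The wrist view shows the vase centred at column ~242 and the fingers at ~256, so the tool sits about 6 mm too far right. That agrees with the computed offset.

```bash
python3 -m inch '[{"jaw":0.6,"tx":0,"ty":-0.35,"tz":0,"ax":0,"ay":0,"az":0},{"jaw":0.6,"tx":0,"ty":-0.7,"tz":0,"ax":-0.011,"ay":0.008,"az":0.008},{"jaw":0.6,"tx":0,"ty":-0.7,"tz":0,"ax":-0.011,"ay":0.008,"az":0.008},{"jaw":0.6,"tx":0,"ty":-0.7,"tz":0,"ax":-0.011,"ay":0.008,"az":0.008},{"jaw":0.6,"tx":0,"ty":-0.7,"tz":0,"ax":-0.011,"ay":0.008,"az":0.008}]'; python3 -c "
from h import *
plan([.478,-.0702,.016],.068,.35)
plan([.518,-.0675,.016],.068,.35)"
```

```text
time: 4.63
tool_pos: [0.4847, -0.0771, 0.0193]
orientation: [-0.009, 0.985, 0.037, 0.17]
force: [-0.4, -0.1, -0.2]
grip_width: 0.402
tool z [ 0.34  0.02 -0.94] t cm [-0.69 -0.74  0.11] a [-0.007  0.008  0.006]
tool z [ 0.34  0.02 -0.94] t cm [ 3.08 -0.7   1.45] a [-0.007  0.008  0.006]
```

```bash
python3 -c "
from h import *
print(sensors.read_state()['joint_positions'].round(3))"
```

```text
[ 1.103  1.112 -1.267  2.279  1.747  0.89  -2.757]
```

The arm has wound itself up: j3 is at -1.27, j7 is at its limit, and j1 barely moved. I'll back out along the tool, then swing left so j1 takes up the motion and j3 and j7 unwind.

```bash
python3 -m inch '[{"jaw":0.6,"tx":0,"ty":0,"tz":-4,"ax":0,"ay":0,"az":0},{"jaw":0.6,"tx":0,"ty":0,"tz":-8,"ax":0,"ay":0,"az":0},{"jaw":0.6,"tx":0,"ty":0,"tz":-12,"ax":0,"ay":0,"az":0},{"jaw":0.6,"tx":0,"ty":0,"tz":-16,"ax":0,"ay":0,"az":0},{"jaw":0.6,"tx":0,"ty":0,"tz":-20,"ax":0,"ay":0,"az":0},{"jaw":0.6,"tx":2,"ty":0,"tz":-24,"ax":0,"ay":0,"az":0},{"jaw":0.6,"tx":4,"ty":0,"tz":-28,"ax":0,"ay":0,"az":0},{"jaw":0.6,"tx":4,"ty":0,"tz":-30,"ax":0,"ay":0,"az":0},{"jaw":0.6,"tx":4,"ty":0,"tz":-30,"ax":0,"ay":0,"az":0}]'; python3 -c "
from h import *
print(sensors.read_state()['joint_positions'].round(3))
plan([.55,.30,.32],0.6,.0)"
```

```text
time: 5.38
tool_pos: [0.4185, -0.089, 0.2141]
orientation: [-0.006, 0.987, 0.036, 0.159]
force: [-0.6, -0.6, -0.6]
grip_width: 0.397
[ 1.373  0.182 -1.264  2.293  0.227  0.488 -1.541]
tool z [ 0. -0. -1.] t cm [ 18.45 -37.85  -5.03] a [ 0.083 -0.312 -0.523]
```

```bash
python3 -m inch '[{"jaw":0.6,"tx":0,"ty":-3,"tz":-3,"ax":0.02,"ay":-0.06,"az":-0.1},{"jaw":0.6,"tx":1,"ty":-7,"tz":-5,"ax":0.02,"ay":-0.12,"az":-0.2},{"jaw":0.6,"tx":2,"ty":-11,"tz":-5,"ax":0.04,"ay":-0.18,"az":-0.3},{"jaw":0.6,"tx":5,"ty":-14,"tz":-5,"ax":0.06,"ay":-0.25,"az":-0.4},{"jaw":0.6,"tx":7,"ty":-17,"tz":-5,"ax":0.08,"ay":-0.3,"az":-0.5},{"jaw":0.6,"tx":9,"ty":-20,"tz":-5,"ax":0.08,"ay":-0.3,"az":-0.5},{"jaw":0.6,"tx":11,"ty":-23,"tz":-5,"ax":0.08,"ay":-0.3,"az":-0.5},{"jaw":0.6,"tx":13,"ty":-26,"tz":-5,"ax":0.08,"ay":-0.3,"az":-0.5},{"jaw":0.6,"tx":15,"ty":-29,"tz":-5,"ax":0.08,"ay":-0.3,"az":-0.5},{"jaw":0.6,"tx":17,"ty":-32,"tz":-5,"ax":0.08,"ay":-0.3,"az":-0.5}]'; python3 -c "
from h import *
print(sensors.read_state()['joint_positions'].round(3))
plan([.55,.30,.32],0.6,.0)"
```

```text
time: 6.22
tool_pos: [0.5354, 0.2307, 0.312]
orientation: [-0.0, 0.959, 0.284, 0.006]
force: [1.4, -1.5, 0.7]
grip_width: 0.404
[ 0.256  0.551 -1.069  1.595  0.503  1.285 -1.885]
tool z [ 0. -0. -1.] t cm [ 5.01 -5.02 -0.76] a [ 0.003 -0.011 -0.023]
```

```bash
python3 -m inch '[{"jaw":0.6,"tx":1,"ty":-3,"tz":-2,"ax":0,"ay":0,"az":-0.1},{"jaw":0.6,"tx":2,"ty":-6,"tz":-4,"ax":0,"ay":0,"az":-0.2},{"jaw":0.6,"tx":2,"ty":-9,"tz":-6,"ax":0,"ay":0,"az":-0.3},{"jaw":0.6,"tx":2,"ty":-12,"tz":-6,"ax":0,"ay":0,"az":-0.4},{"jaw":0.6,"tx":2,"ty":-15,"tz":-6,"ax":0,"ay":0,"az":-0.5},{"jaw":0.6,"tx":2,"ty":-18,"tz":-6,"ax":0,"ay":0,"az":-0.6},{"jaw":0.6,"tx":2,"ty":-20,"tz":-6,"ax":0,"ay":0,"az":-0.6},{"jaw":0.6,"tx":2,"ty":-20,"tz":-6,"ax":0,"ay":0,"az":-0.6}]'; python3 -c "
from h import *
print(sensors.read_state()['joint_positions'].round(3))
plan([.53,.0,.32],0.1,.2)"
```

```text
time: 6.88
tool_pos: [0.4375, 0.4111, 0.3724]
orientation: [-0.0, 0.83, 0.558, 0.006]
force: [-0.4, 0.5, 0.3]
grip_width: 0.402
[-0.067  0.586 -1.187  1.46   0.549  1.448 -1.641]
tool z [ 0.2   0.02 -0.98] t cm [-34.66  24.01   5.05] a [-0.108  0.167  1.081]
```

```bash
python3 -c "
from h import *
plan([.48,.0,.32],0.1,.2)"; python3 -m inch '[{"jaw":0.6,"tx":-3.5,"ty":2.2,"tz":0.5,"ax":-0.01,"ay":0.017,"az":0.11},{"jaw":0.6,"tx":-7,"ty":4.4,"tz":1,"ax":-0.02,"ay":0.034,"az":0.22},{"jaw":0.6,"tx":-10.5,"ty":6.6,"tz":1.5,"ax":-0.03,"ay":0.05,"az":0.33},{"jaw":0.6,"tx":-14,"ty":8.8,"tz":2,"ax":-0.04,"ay":0.068,"az":0.44},{"jaw":0.6,"tx":-17.5,"ty":11,"tz":2.5,"ax":-0.05,"ay":0.085,"az":0.55},{"jaw":0.6,"tx":-21,"ty":13.2,"tz":3,"ax":-0.06,"ay":0.1,"az":0.66},{"jaw":0.6,"tx":-24.5,"ty":15.4,"tz":3.5,"ax":-0.07,"ay":0.12,"az":0.77},{"jaw":0.6,"tx":-28,"ty":17.6,"tz":4,"ax":-0.08,"ay":0.14,"az":0.88},{"jaw":0.6,"tx":-31.5,"ty":19.8,"tz":4.5,"ax":-0.09,"ay":0.15,"az":0.99},{"jaw":0.6,"tx":-34,"ty":21,"tz":5,"ax":-0.1,"ay":0.167,"az":1.08}]'; python3 -c "
from h import *
print(sensors.read_state()['joint_positions'].round(3))
plan([.457,-.072,.22],0.066,.35)"
```

```text
tool z [ 0.2   0.02 -0.98] t cm [-36.54  19.38   5.  ] a [-0.108  0.167  1.081]
time: 7.72
tool_pos: [0.5062, 0.0071, 0.3206]
orientation: [-0.005, 0.994, 0.041, 0.099]
force: [-0.2, -1.6, -0.5]
grip_width: 0.401
[ 0.858  0.206 -1.07   1.916  0.246  0.94  -1.801]
tool z [ 0.34  0.02 -0.94] t cm [-7.41  7.51  8.76] a [-0.007  0.152  0.015]
```

```bash
python3 -c "
from h import *
plan([.77,.05,.36],0.1,.0)
plan([.62,.45,.38],0.75,.0)"
```

```text
tool z [ 0. -0. -1.] t cm [26.9  -2.12  1.37] a [-0.001 -0.198 -0.018]
tool z [ 0. -0. -1.] t cm [ 15.82 -43.22  -2.77] a [ 0.063 -0.191 -0.666]
```

```bash
python3 -m inch '[{"jaw":0.6,"tx":4,"ty":0,"tz":-1,"ax":0,"ay":-0.05,"az":0},{"jaw":0.6,"tx":8,"ty":-1,"tz":-1,"ax":0,"ay":-0.1,"az":0},{"jaw":0.6,"tx":12,"ty":-1,"tz":0,"ax":0,"ay":-0.15,"az":0},{"jaw":0.6,"tx":16,"ty":-2,"tz":1,"ax":0,"ay":-0.2,"az":0},{"jaw":0.6,"tx":20,"ty":-2,"tz":1,"ax":0,"ay":-0.2,"az":0},{"jaw":0.6,"tx":24,"ty":-2,"tz":1.4,"ax":0,"ay":-0.2,"az":0},{"jaw":0.6,"tx":27,"ty":-2,"tz":1.4,"ax":0,"ay":-0.2,"az":0},{"jaw":0.6,"tx":27,"ty":-5,"tz":1,"ax":0,"ay":-0.2,"az":-0.05},{"jaw":0.6,"tx":26.5,"ty":-9,"tz":0,"ax":0.01,"ay":-0.2,"az":-0.1},{"jaw":0.6,"tx":26,"ty":-13,"tz":0,"ax":0.02,"ay":-0.2,"az":-0.17}]'; python3 -c "
from h import *
print(sensors.read_state()['joint_positions'].round(3))
plan([.62,.45,.38],0.75,.0)"
```

```text
time: 8.55
tool_pos: [0.7485, 0.1656, 0.3732]
orientation: [-0.004, 0.991, 0.131, -0.001]
force: [1.2, 1.6, 0.7]
grip_width: 0.403
[ 0.095  0.813 -0.878  0.91   0.586  1.625 -1.868]
tool z [ 0. -0. -1.] t cm [ -5.03 -30.81  -0.43] a [-0.008 -0.001 -0.487]
```

```bash
python3 -m inch '[{"jaw":0.6,"tx":-0.5,"ty":-4,"tz":0,"ax":0,"ay":0,"az":-0.07},{"jaw":0.6,"tx":-1,"ty":-8,"tz":0,"ax":0,"ay":0,"az":-0.14},{"jaw":0.6,"tx":-1.5,"ty":-12,"tz":0,"ax":0,"ay":0,"az":-0.2},{"jaw":0.6,"tx":-2,"ty":-16,"tz":0,"ax":0,"ay":0,"az":-0.27},{"jaw":0.6,"tx":-3,"ty":-20,"tz":0,"ax":0,"ay":0,"az":-0.34},{"jaw":0.6,"tx":-4,"ty":-24,"tz":0,"ax":0,"ay":0,"az":-0.4},{"jaw":0.6,"tx":-5,"ty":-28,"tz":0,"ax":0,"ay":0,"az":-0.46},{"jaw":0.6,"tx":-5,"ty":-31,"tz":0,"ax":0,"ay":0,"az":-0.49},{"jaw":0.6,"tx":-5,"ty":-31,"tz":0,"ax":0,"ay":0,"az":-0.49}]'; python3 -c "
from h import *
print(sensors.read_state()['joint_positions'].round(3))
plan([.36,.22,.36],0.5,.0)
plan([.42,-.07,.28],0.07,.2)"
```

```text
time: 9.3
tool_pos: [0.6125, 0.4589, 0.374]
orientation: [-0.006, 0.927, 0.374, -0.002]
force: [-0.7, 1.0, -0.5]
grip_width: 0.403
[-0.3    0.835 -0.964  0.911  0.645  1.645 -1.815]
tool z [ 0. -0. -1.] t cm [-34.76  -0.3    1.39] a [-0.012  0.001  0.267]
tool z [ 0.2   0.01 -0.98] t cm [-50.56  24.85   9.09] a [-0.081  0.196  0.693]
```

```bash
python3 -m inch '[{"jaw":0.6,"tx":-4,"ty":0,"tz":0,"ax":0,"ay":0,"az":0.03},{"jaw":0.6,"tx":-8,"ty":0,"tz":0,"ax":0,"ay":0,"az":0.06},{"jaw":0.6,"tx":-12,"ty":0,"tz":0,"ax":0,"ay":0,"az":0.09},{"jaw":0.6,"tx":-16,"ty":0,"tz":0,"ax":0,"ay":0,"az":0.12},{"jaw":0.6,"tx":-20,"ty":0,"tz":0,"ax":0,"ay":0,"az":0.15},{"jaw":0.6,"tx":-24,"ty":0,"tz":0,"ax":0,"ay":0,"az":0.18},{"jaw":0.6,"tx":-28,"ty":0,"tz":0,"ax":0,"ay":0,"az":0.21},{"jaw":0.6,"tx":-31,"ty":0,"tz":0.5,"ax":0,"ay":0,"az":0.24},{"jaw":0.6,"tx":-33,"ty":0,"tz":1,"ax":0,"ay":0,"az":0.26},{"jaw":0.6,"tx":-33,"ty":0,"tz":1,"ax":0,"ay":0,"az":0.26}]'; python3 -c "
from h import *
print(sensors.read_state()['joint_positions'].round(3))
plan([.42,-.072,.28],0.07,.2)"
```

```text
time: 10.13
tool_pos: [0.3757, 0.2221, 0.363]
orientation: [-0.001, 0.97, 0.242, -0.002]
force: [0.8, -0.3, -0.6]
grip_width: 0.4
[ 0.471  0.168 -1.203  1.843  0.162  1.245 -1.861]
tool z [ 0.2   0.01 -0.98] t cm [-9.88 28.05  8.28] a [-0.043  0.202  0.418]
```

Unwinding gives little. A half turn of the tool about its axis gives the same push geometry and takes j7 to mid-range, so I'll do that. First I'll test which turn direction raises j7.

```bash
python3 -m inch '[{"jaw":0.6,"tx":0,"ty":0,"tz":0,"ax":0,"ay":0,"az":0.12},{"jaw":0.6,"tx":0,"ty":0,"tz":0,"ax":0,"ay":0,"az":0.24},{"jaw":0.6,"tx":0,"ty":0,"tz":0,"ax":0,"ay":0,"az":0.36},{"jaw":0.6,"tx":0,"ty":0,"tz":0,"ax":0,"ay":0,"az":0.36}]'; python3 -c "
from h import *
print(sensors.read_state()['joint_positions'].round(3))"
```

```text
time: 10.47
tool_pos: [0.3786, 0.2257, 0.3645]
orientation: [-0.003, 0.998, 0.064, -0.002]
force: [0.2, 0.2, -0.2]
grip_width: 0.4
[ 0.414  0.157 -1.136  1.836  0.143  1.241 -2.206]
```

```bash
for i in 1 2; do python3 -m inch '[{"jaw":0.6,"tx":0,"ty":0,"tz":0,"ax":0,"ay":0,"az":-1.2},{"jaw":0.6,"tx":0,"ty":0,"tz":0,"ax":0,"ay":0,"az":-1.2},{"jaw":0.6,"tx":0,"ty":0,"tz":0,"ax":0,"ay":0,"az":-1.2},{"jaw":0.6,"tx":0,"ty":0,"tz":0,"ax":0,"ay":0,"az":-1.2},{"jaw":0.6,"tx":0,"ty":0,"tz":0,"ax":0,"ay":0,"az":-1.2},{"jaw":0.6,"tx":0,"ty":0,"tz":0,"ax":0,"ay":0,"az":-1.2},{"jaw":0.6,"tx":0,"ty":0,"tz":0,"ax":0,"ay":0,"az":-1.2},{"jaw":0.6,"tx":0,"ty":0,"tz":0,"ax":0,"ay":0,"az":-1.2},{"jaw":0.6,"tx":0,"ty":0,"tz":0,"ax":0,"ay":0,"az":-1.2},{"jaw":0.6,"tx":0,"ty":0,"tz":0,"ax":0,"ay":0,"az":-1.2}]'; done; python3 -c "
from h import *
print(sensors.read_state()['joint_positions'].round(3))
plan([.42,-.072,.30],0.07+np.pi,-.3)"
```

```text
time: 11.3
tool_pos: [0.3784, 0.2259, 0.3644]
orientation: [-0.004, 0.782, 0.623, 0.0]
force: [0.1, 0.0, -0.3]
grip_width: 0.399
time: 12.13
tool_pos: [0.3784, 0.2259, 0.3644]
orientation: [-0.003, 0.294, 0.956, 0.003]
force: [-0.7, 0.7, 0.3]
grip_width: 0.397
[ 0.496  0.192 -1.247  1.834  0.184  1.249  0.169]
tool z [ 0.29  0.02 -0.96] t cm [-20.24 -22.31   6.22] a [-0.095 -0.295 -0.663]
```

```bash
python3 -m inch '[{"jaw":0.6,"tx":-2.5,"ty":-2.8,"tz":0.8,"ax":-0.012,"ay":-0.037,"az":-0.083},{"jaw":0.6,"tx":-5,"ty":-5.6,"tz":1.6,"ax":-0.024,"ay":-0.074,"az":-0.166},{"jaw":0.6,"tx":-7.5,"ty":-8.4,"tz":2.4,"ax":-0.036,"ay":-0.11,"az":-0.25},{"jaw":0.6,"tx":-10,"ty":-11.2,"tz":3.1,"ax":-0.048,"ay":-0.148,"az":-0.33},{"jaw":0.6,"tx":-12.5,"ty":-14,"tz":3.9,"ax":-0.06,"ay":-0.184,"az":-0.41},{"jaw":0.6,"tx":-15,"ty":-16.7,"tz":4.7,"ax":-0.072,"ay":-0.22,"az":-0.5},{"jaw":0.6,"tx":-17.5,"ty":-19.5,"tz":5.5,"ax":-0.084,"ay":-0.26,"az":-0.58},{"jaw":0.6,"tx":-20.2,"ty":-22.3,"tz":6.2,"ax":-0.095,"ay":-0.295,"az":-0.663},{"jaw":0.6,"tx":-20.2,"ty":-22.3,"tz":6.2,"ax":-0.095,"ay":-0.295,"az":-0.663}]'; python3 -c "
from h import *
print(sensors.read_state()['joint_positions'].round(3))
plan([.425,-.072,.10],0.07+np.pi,-.3)
plan([.472,-.072,.018],0.07+np.pi,-.3)"
```

```text
time: 12.88
tool_pos: [0.4114, -0.0295, 0.3091]
orientation: [0.149, -0.029, 0.988, 0.004]
force: [1.0, -0.1, 0.8]
grip_width: 0.403
[ 0.825 -0.153 -0.749  2.2   -0.202  0.766  1.821]
tool z [ 0.29  0.02 -0.96] t cm [ 5.09 -4.3  20.32] a [-0.004 -0.002 -0.01 ]
tool z [ 0.29  0.02 -0.96] t cm [ 3.02 -4.56 29.54] a [-0.004 -0.002 -0.01 ]
```

```bash
python3 -m inch '[{"jaw":0.6,"tx":0.7,"ty":-2,"tz":3.5,"ax":0,"ay":0,"az":0},{"jaw":0.6,"tx":1.3,"ty":-3.5,"tz":7,"ax":0,"ay":0,"az":0},{"jaw":0.6,"tx":2,"ty":-4.4,"tz":10.5,"ax":0,"ay":0,"az":-0.01},{"jaw":0.6,"tx":2.6,"ty":-4.4,"tz":14,"ax":0,"ay":0,"az":-0.01},{"jaw":0.6,"tx":3,"ty":-4.4,"tz":17.5,"ax":0,"ay":0,"az":-0.01},{"jaw":0.6,"tx":3,"ty":-4.4,"tz":20.5,"ax":0,"ay":0,"az":-0.01},{"jaw":0.6,"tx":3,"ty":-4.4,"tz":20.5,"ax":0,"ay":0,"az":-0.01},{"jaw":0.6,"tx":3,"ty":-4.4,"tz":20.5,"ax":0,"ay":0,"az":-0.01}]'; python3 -c "
from h import *
print(sensors.read_state()['joint_positions'].round(3))
plan([.472,-.072,.018],0.07+np.pi,-.3)"
```

```text
time: 13.55
tool_pos: [0.4438, -0.0691, 0.1029]
orientation: [0.146, -0.032, 0.989, 0.005]
force: [0.9, -0.6, 0.6]
grip_width: 0.399
[ 0.483  0.357 -0.448  2.351  0.564  0.206  1.179]
tool z [ 0.29  0.02 -0.96] t cm [-0.23 -0.48  8.94] a [-0.001 -0.008 -0.005]
```

```bash
python3 -m inch '[{"jaw":0.6,"tx":-0.6,"ty":-0.2,"tz":2.5,"ax":0,"ay":0,"az":0},{"jaw":0.6,"tx":-0.6,"ty":-0.4,"tz":5,"ax":0,"ay":0,"az":0},{"jaw":0.6,"tx":-0.6,"ty":-0.4,"tz":7,"ax":0,"ay":0,"az":0},{"jaw":0.6,"tx":-0.6,"ty":-0.4,"tz":9,"ax":0,"ay":0,"az":0},{"jaw":0.6,"tx":-0.6,"ty":-0.4,"tz":9,"ax":0,"ay":0,"az":0},{"jaw":0.6,"tx":-0.6,"ty":-0.4,"tz":9,"ax":0,"ay":0,"az":0}]'; python3 -c "
from h import *
print(sensors.read_state()['joint_positions'].round(3))
plan([.480,-.0705,.016],0.068+np.pi,-.33)
inc([.01,.0007,0])"
```

```text
time: 14.05
tool_pos: [0.4794, -0.0745, 0.0221]
orientation: [0.151, -0.028, 0.988, 0.003]
force: [-0.2, -0.4, -0.6]
grip_width: 0.399
[ 0.495  0.615 -0.474  2.294  1.663  0.212  0.135]
tool z [ 0.32  0.02 -0.95] t cm [0.11 0.4  0.61] a [-0.006 -0.027 -0.009]
t cm [-0.96  0.01  0.3 ]
```

```bash
python3 -m inch '[{"jaw":0.6,"tx":0,"ty":0.2,"tz":0.3,"ax":0,"ay":0,"az":0},{"jaw":0.6,"tx":0,"ty":0.4,"tz":0.6,"ax":0,"ay":0,"az":-0.01},{"jaw":0.6,"tx":0,"ty":0.4,"tz":0.6,"ax":0,"ay":0,"az":-0.01},{"jaw":0.6,"tx":0,"ty":0.4,"tz":0.6,"ax":0,"ay":0,"az":-0.01}]'; python3 -c "
from h import *
print(sensors.read_state()['joint_positions'].round(3))
plan([.480,-.0705,.016],0.068+np.pi,-.33)
snap('side','s3'); a=cv2.imread('pics/s3.png')[120:260,180:380]; cv2.imwrite('pics/s3c.png',cv2.resize(a,None,fx=4,fy=4,interpolation=2))"
```

```text
time: 14.38
tool_pos: [0.4791, -0.0693, 0.0155]
orientation: [0.149, -0.034, 0.988, 0.003]
force: [0.8, 0.3, -0.1]
grip_width: 0.401
[ 0.499  0.637 -0.493  2.292  1.706  0.232  0.099]
tool z [ 0.32  0.02 -0.95] t cm [-0.1  -0.12 -0.02] a [-0.004 -0.031  0.001]
```

View pics/s3c.png

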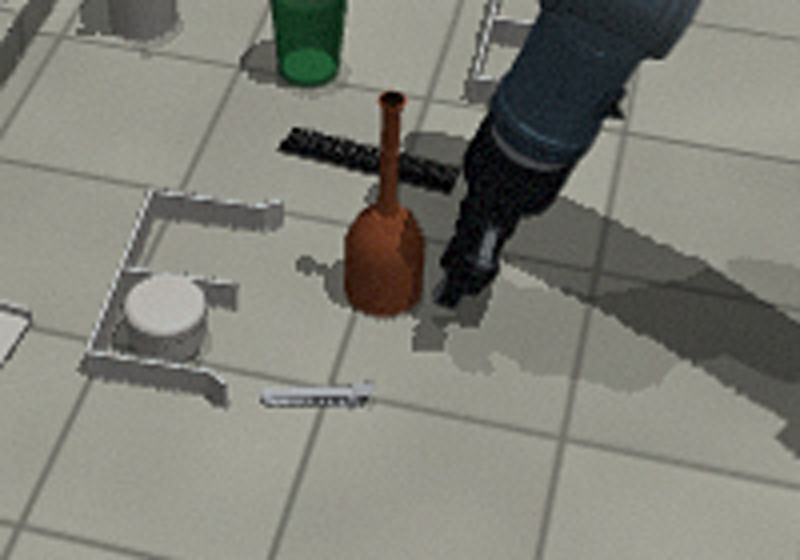

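The fingers sit just behind the vase base and the gripper leans well clear of the neck (neck at (390,150) in the crop). Starting the push slowly.

```bash
python3 -m inch '[{"jaw":0.6,"tx":-0.3,"ty":0,"tz":0.09,"ax":0,"ay":0,"az":0},{"jaw":0.6,"tx":-0.6,"ty":0,"tz":0.18,"ax":0,"ay":0,"az":0},{"jaw":0.6,"tx":-0.9,"ty":0,"tz":0.28,"ax":0,"ay":0,"az":0},{"jaw":0.6,"tx":-1.2,"ty":0,"tz":0.38,"ax":0,"ay":0,"az":0},{"jaw":0.6,"tx":-1.5,"ty":0,"tz":0.47,"ax":0,"ay":0,"az":0},{"jaw":0.6,"tx":-1.8,"ty":0,"tz":0.57,"ax":0,"ay":0,"az":0},{"jaw":0.6,"tx":-2.1,"ty":0,"tz":0.66,"ax":0,"ay":0,"az":0},{"jaw":0.6,"tx":-2.4,"ty":0,"tz":0.76,"ax":0,"ay":0,"az":0},{"jaw":0.6,"tx":-2.7,"ty":0,"tz":0.85,"ax":0,"ay":0,"az":0},{"jaw":0.6,"tx":-3,"ty":0,"tz":0.95,"ax":0,"ay":0,"az":0}]'; python3 -c "
from h import *
print(sensors.read_state()['joint_positions'].round(3))
plan([.55,-.0660,.016],0.068+np.pi,-.33)
a,_=snap('top','t1'); b,_=snap('side','s4')
a=cv2.resize(a[135:215,265:365],None,fx=5,fy=5,interpolation=2); b=cv2.resize(b[120:220,190:290],None,fx=4,fy=4,interpolation=2)
cv2.imwrite('pics/m1.png',np.hstack([a[:400,:400],b])[:,:,::-1])"
```

```text
time: 15.27
tool_pos: [0.5094, -0.066, 0.0133]
orientation: [0.147, -0.035, 0.989, 0.004]
force: [-1.8, 0.4, -0.3]
grip_width: 0.405
[ 0.454  0.658 -0.463  2.222  1.505  0.225  0.29 ]
tool z [ 0.32  0.02 -0.95] t cm [-3.96 -0.28  0.92] a [-0.002 -0.035  0.002]
```

View pics/m1.png

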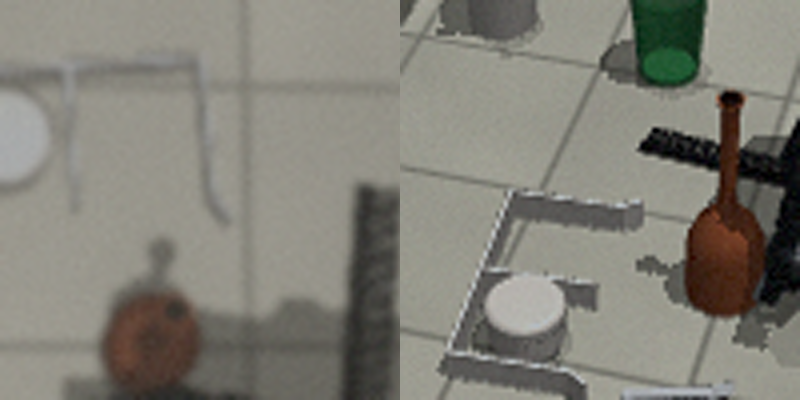

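```bash
cat >> h.py <<'E'
def vase(im,seg=None):
    a=im.astype(int); m=((a[:,:,0]-a[:,:,2]>25)&(a[:,:,0]>1.4*a[:,:,1])).astype(np.uint8); m[:130]=0; m[240:]=0; m[:,:250]=0; m[:,350:]=0
    m=cv2.morphologyEx(m,cv2.MORPH_OPEN,np.ones((3,3)))
    y,x=np.nonzero(m); print('n',len(x),x.min(),x.max(),y.min(),y.max())
    c=((x.min()+x.max())/2,(y.min()+y.max())/2)
    w=p2w('top',c,.045); d=w[:2]-[.687,-.0575]; print('vase',w.round(4),'in bay',(R.from_euler('z',-.068).apply([*d,0])*1000).round(1))
E
python3 -c "
from h import *
for f in('t0','t1'): vase(cv2.imread(f'pics/{f}.png')[:,:,::-1])"
```

```text
n 91 290 303 205 214
vase [ 0.5229 -0.0678  0.045 ] in bay [-164.4    0.8    0. ]
n 30 288 292 200 207
vase [ 0.5423 -0.0468  0.045 ] in bay [-143.6   20.5    0. ]
```

```bash
sed -i 's/>25)&(a\[:,:,0\]>1.4\*a\[:,:,1\])/>12)\&(a[:,:,0]>1.2*a[:,:,1])/' h.py; python3 -c "
from h import *
for f in('t0','t1'): vase(cv2.imread(f'pics/{f}.png')[:,:,::-1])
print(p2w('top',(295.2,202.2),.045),p2w('top',(295.75,207.4),.045))"
```

```text
n 256 287 305 199 216
vase [ 0.5294 -0.0663  0.045 ] in bay [-157.8    2.     0. ]
n 268 286 304 194 212
vase [ 0.5441 -0.0631  0.045 ] in bay [-143.     4.1    0. ]
[ 0.54670664 -0.06378454  0.045     ] [ 0.52971288 -0.06545136  0.045     ]
```

```bash
python3 -c "
from h import *
plan([.575,-.0640,.016],0.068+np.pi,-.30)
plan([.615,-.0622,.016],0.068+np.pi,-.30)
plan([.645,-.0608,.016],0.068+np.pi,-.30)"
```

```text
tool z [ 0.29  0.02 -0.96] t cm [-6.28 -0.26  1.65] a [-0.002 -0.004  0.002]
tool z [ 0.29  0.02 -0.96] t cm [-10.11  -0.36   2.82] a [-0.002 -0.004  0.002]
tool z [ 0.29  0.02 -0.96] t cm [-12.98  -0.42   3.7 ] a [-0.002 -0.004  0.002]
```

```bash
python3 -m inch '[{"jaw":0.6,"tx":-0.4,"ty":-0.02,"tz":0.1,"ax":0,"ay":0,"az":0},{"jaw":0.6,"tx":-0.9,"ty":-0.04,"tz":0.2,"ax":0,"ay":0,"az":0},{"jaw":0.6,"tx":-1.4,"ty":-0.06,"tz":0.35,"ax":0,"ay":0,"az":0},{"jaw":0.6,"tx":-1.9,"ty":-0.08,"tz":0.48,"ax":0,"ay":0,"az":0},{"jaw":0.6,"tx":-2.4,"ty":-0.1,"tz":0.6,"ax":0,"ay":0,"az":0},{"jaw":0.6,"tx":-2.9,"ty":-0.12,"tz":0.74,"ax":0,"ay":0,"az":0},{"jaw":0.6,"tx":-3.4,"ty":-0.14,"tz":0.88,"ax":0,"ay":0,"az":0},{"jaw":0.6,"tx":-3.9,"ty":-0.16,"tz":1.0,"ax":0,"ay":0,"az":0},{"jaw":0.6,"tx":-4.4,"ty":-0.18,"tz":1.15,"ax":0,"ay":0,"az":0},{"jaw":0.6,"tx":-4.8,"ty":-0.2,"tz":1.26,"ax":0,"ay":0,"az":0}]'; python3 -c "
from h import *
print(sensors.read_state()['joint_positions'].round(3))
plan([.615,-.0622,.016],0.068+np.pi,-.30)
plan([.645,-.0608,.016],0.068+np.pi,-.30)
vase(snap('top','t2')[0])"
```

```text
time: 16.2
tool_pos: [0.5595, -0.0647, 0.0154]
orientation: [0.147, -0.034, 0.988, 0.004]
force: [-1.3, -0.3, -1.4]
grip_width: 0.397
[ 0.484  0.711 -0.529  2.101  1.256  0.299  0.559]
tool z [ 0.29  0.02 -0.96] t cm [-5.33 -0.13  1.56] a [-0.002 -0.004  0.002]
tool z [ 0.29  0.02 -0.96] t cm [-8.21 -0.2   2.43] a [-0.002 -0.004  0.002]
n 256 286 303 179 196
vase [ 0.5951 -0.0618  0.045 ] in bay [-91.9   1.9   0. ]
```

Tracking well, with the vase 35.5 mm ahead of the tool and about +2 mm off the bay's centreline. Continuing into the bay.

```bash
python3 -m inch '[{"jaw":0.6,"tx":-0.4,"ty":-0.01,"tz":0.11,"ax":0,"ay":0,"az":0},{"jaw":0.6,"tx":-0.9,"ty":-0.02,"tz":0.26,"ax":0,"ay":0,"az":0},{"jaw":0.6,"tx":-1.4,"ty":-0.03,"tz":0.41,"ax":0,"ay":0,"az":0},{"jaw":0.6,"tx":-1.9,"ty":-0.04,"tz":0.55,"ax":0,"ay":0,"az":0},{"jaw":0.6,"tx":-2.4,"ty":-0.06,"tz":0.7,"ax":0,"ay":0,"az":0},{"jaw":0.6,"tx":-2.9,"ty":-0.07,"tz":0.85,"ax":0,"ay":0,"az":0},{"jaw":0.6,"tx":-3.4,"ty":-0.08,"tz":1.0,"ax":0,"ay":0,"az":0},{"jaw":0.6,"tx":-3.9,"ty":-0.1,"tz":1.15,"ax":0,"ay":0,"az":0},{"jaw":0.6,"tx":-4.4,"ty":-0.11,"tz":1.29,"ax":0,"ay":0,"az":0},{"jaw":0.6,"tx":-4.8,"ty":-0.12,"tz":1.41,"ax":0,"ay":0,"az":0}]'; python3 -c "
from h import *
print(sensors.read_state()['joint_positions'].round(3))
plan([.645,-.0608,.016],0.068+np.pi,-.30)
vase(snap('top','t3')[0]); snap('wrist','w3')
a=cv2.resize(cv2.imread('pics/t3.png')[125:205,255:335],None,fx=5,fy=5,interpolation=2); snap('side','s5');b=cv2.resize(cv2.imread('pics/s5.png')[120:220,190:290],None,fx=4,fy=4,interpolation=2)
cv2.imwrite('pics/m2.png',np.hstack([a,b]))"
```

```text
time: 17.08
tool_pos: [0.6095, -0.0625, 0.0159]
orientation: [0.147, -0.034, 0.988, 0.004]
force: [-0.8, 0.7, -1.3]
grip_width: 0.404
[ 0.508  0.778 -0.596  1.976  1.144  0.39   0.701]
tool z [ 0.29  0.02 -0.96] t cm [-3.4  -0.07  1.02] a [-0.003 -0.004  0.002]
n 257 285 302 162 180
vase [ 0.6502 -0.059   0.045 ] in bay [-36.8   1.    0. ]
```

View pics/m2.png

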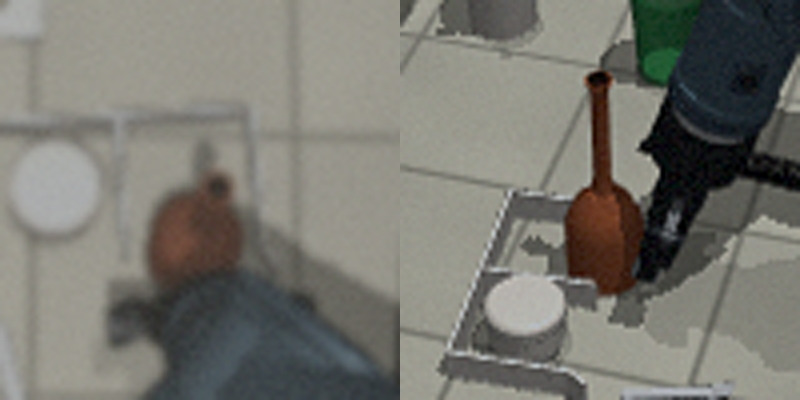

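The vase is at the bay mouth, roughly centred between the walls (columns 122 and 250, vase 148–243) and upright. The fingers are inside the divider tip at (124,260). The last stretch is 35 mm.

```bash
python3 -m inch '[{"jaw":0.6,"tx":-0.4,"ty":0,"tz":0.12,"ax":0,"ay":0,"az":0},{"jaw":0.6,"tx":-0.8,"ty":0,"tz":0.24,"ax":0,"ay":0,"az":0},{"jaw":0.6,"tx":-1.2,"ty":-0.01,"tz":0.36,"ax":0,"ay":0,"az":0},{"jaw":0.6,"tx":-1.6,"ty":-0.03,"tz":0.48,"ax":0,"ay":0,"az":0},{"jaw":0.6,"tx":-2,"ty":-0.04,"tz":0.6,"ax":0,"ay":0,"az":0},{"jaw":0.6,"tx":-2.4,"ty":-0.05,"tz":0.72,"ax":0,"ay":0,"az":0},{"jaw":0.6,"tx":-2.8,"ty":-0.06,"tz":0.84,"ax":0,"ay":0,"az":0},{"jaw":0.6,"tx":-3.1,"ty":-0.07,"tz":0.93,"ax":0,"ay":0,"az":0},{"jaw":0.6,"tx":-3.35,"ty":-0.07,"tz":1.0,"ax":0,"ay":0,"az":0},{"jaw":0.6,"tx":-3.35,"ty":-0.07,"tz":1.0,"ax":0,"ay":0,"az":0}]'; python3 -c "
from h import *
vase(snap('top','t4')[0])
a=cv2.resize(cv2.imread('pics/t4.png')[125:200,260:335],None,fx=5.334,fy=5.334,interpolation=2)[:400,:400]; snap('side','s6');b=cv2.resize(cv2.imread('pics/s6.png')[120:220,190:290],None,fx=4,fy=4,interpolation=2)
cv2.imwrite('pics/m3.png',np.hstack([a,b]))
inc([-.01,-.0007,0])"
```

```text
time: 18.07
tool_pos: [0.6446, -0.0608, 0.0161]
orientation: [0.148, -0.034, 0.988, 0.004]
force: [-1.3, 0.1, -0.4]
grip_width: 0.397
n 236 285 301 151 170
vase [ 0.6857 -0.0576  0.045 ] in bay [-1.3  0.   0. ]
t cm [ 0.96 -0.   -0.29]
```

View pics/m3.png

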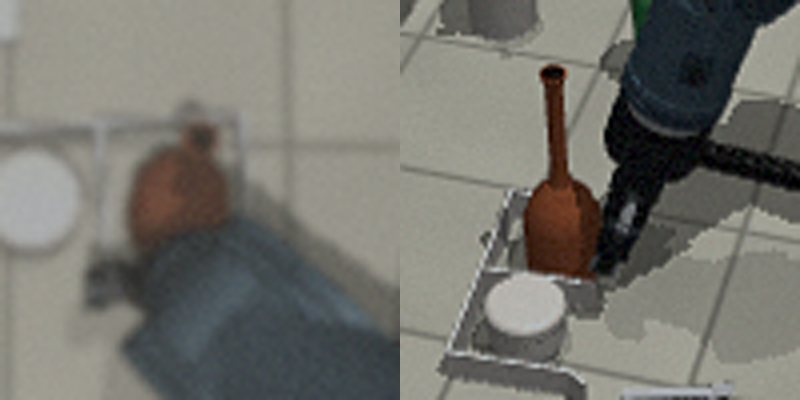

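The vase is in the bay and upright, with the tool implying it sits about 5 mm short of centre, well inside tolerance. I'll nudge 3 mm more, then back out and rise.

```bash
python3 -m inch '[{"jaw":0.6,"tx":-0.15,"ty":0,"tz":0.05,"ax":0,"ay":0,"az":0},{"jaw":0.6,"tx":-0.3,"ty":0,"tz":0.09,"ax":0,"ay":0,"az":0},{"jaw":0.6,"tx":-0.3,"ty":0,"tz":0.09,"ax":0,"ay":0,"az":0},{"jaw":0.6,"tx":0.2,"ty":0,"tz":-0.06,"ax":0,"ay":0,"az":0},{"jaw":0.6,"tx":1.0,"ty":0,"tz":-0.3,"ax":0,"ay":0,"az":0},{"jaw":0.6,"tx":2.5,"ty":0,"tz":-0.75,"ax":0,"ay":0,"az":0},{"jaw":0.6,"tx":4.5,"ty":0,"tz":-1.35,"ax":0,"ay":0,"az":0},{"jaw":0.6,"tx":6.5,"ty":0,"tz":-3,"ax":0,"ay":0,"az":0},{"jaw":0.6,"tx":8,"ty":0,"tz":-6,"ax":0,"ay":0,"az":0},{"jaw":0.6,"tx":8,"ty":0,"tz":-9.5,"ax":0,"ay":0,"az":0}]' && python3 -m inch '[{"jaw":0.6,"tx":1,"ty":0,"tz":-4,"ax":0,"ay":0,"az":0},{"jaw":0.6,"tx":2,"ty":0,"tz":-8,"ax":0,"ay":0,"az":0},{"jaw":0.6,"tx":3,"ty":3,"tz":-11,"ax":0,"ay":0,"az":0},{"jaw":0.6,"tx":3,"ty":6,"tz":-13,"ax":0,"ay":0,"az":0},{"jaw":0.6,"tx":3,"ty":6,"tz":-13,"ax":0,"ay":0,"az":0},{"jaw":0.6,"tx":3,"ty":6,"tz":-13,"ax":0,"ay":0,"az":0}]'; python3 -c "
from h import *
vase(snap('top','t5')[0])
a=cv2.resize(cv2.imread('pics/t5.png')[115:215,240:340],None,fx=4,fy=4,interpolation=2); snap('side','s7');b=cv2.resize(cv2.imread('pics/s7.png')[120:220,190:290],None,fx=4,fy=4,interpolation=2)
cv2.imwrite('pics/m4.png',np.hstack([a,b]))"
```

```text
time: 19.0
tool_pos: [0.5341, -0.0679, 0.0816]
orientation: [0.144, -0.035, 0.989, 0.003]
force: [0.6, -0.7, 0.2]
grip_width: 0.4
time: 19.5
tool_pos: [0.4692, -0.0117, 0.2001]
orientation: [0.149, -0.036, 0.988, 0.002]
force: [-1.0, -1.1, -0.7]
grip_width: 0.405
n 284 285 301 152 172
vase [ 0.6806 -0.0575  0.045 ] in bay [-6.4  0.4  0. ]
```

View pics/m4.png

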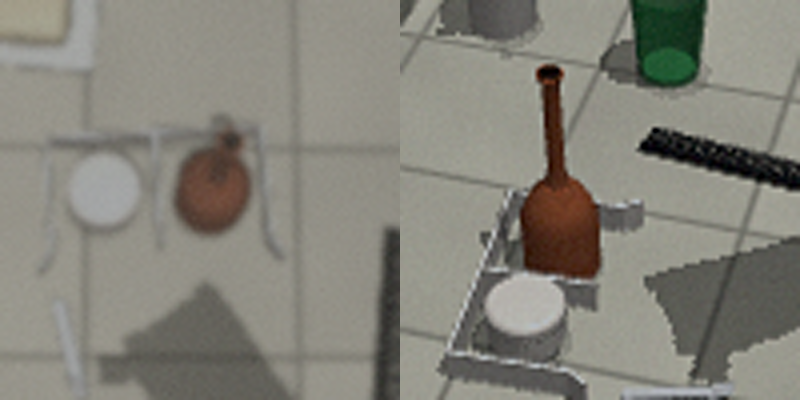

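The final view shows the vase upright in the empty bay. Its centre is at (212,190), between the divider at column 155 and the right wall at 262. Its front edge at row 235 is about 13 mm inside the divider tip at row 250, so it sits about 3–6 mm short of centre. The pot and clip look undisturbed and the arm is clear, so I'm handing in.

```bash
python3 -c "
from h import *
env.sign_off()"
```

```text
the job is handed in; nothing more can be done
```

I pushed the vase into the empty bay of the left organiser and handed the job in; no verdict is reported. It was pushed low on its body (fingertips about 15 mm above the sill) with half-closed fingers and the gripper leaning back.

- **Final position:** After the arm had backed off, the top camera put the vase about 6 mm short of the bay's centre and within 1 mm sideways. Reading the enlarged picture by eye gave about 3 mm short and 3 mm to the right. Both are well inside the limits.
- **Upright and clear:** The side view shows the vase upright and the robot touching nothing. The pot, clip, comb and tumbler looked unmoved in the last picture. I judged this by eye, and the bin was not in that view.
- **Forces and time:** The force readings I printed stayed under about 4 N at the wrist. About 20 s of the 53 s were used.

- **What went wrong:** One move was refused for missing keys. On the first approach the arm reached joint limits just short of the vase, so I backed out and turned the tool half round before pushing.
- **Disagreement in measurement:** My first fit of the organiser was off by up to 5 mm at single points, and the wrist camera differed from it by up to about 5 mm. I used a compromise of the two.

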